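# Snap the cap onto the open shoe-cream bottle and keep it pressed

### The arm

A 6-joint arm with a two-finger parallel gripper is mounted at the origin on the work surface. World frame = base frame: x ahead of the robot, y to its left, z up, the work surface at z = 0. Lengths are in m, angles in degrees, forces in N, time in s.
With the tool pointing down it reaches from about 0.375 to 0.975 m from the base axis. Payload 3.8 kg.
Tool frame: the origin (TCP) lies midway between the tips of the shut fingers; the grasp point (between the pads) lies 19 mm behind it; z points along the fingers, y is the direction in which the jaws open and shut (so a half turn about z gives the same grasp; the last joint's range is limited). The gripper opens to 85 mm and grips with 20 to 120 N. Pads are 22 mm wide; open, the fingers measure 114 mm over their backs; the gripper's body (76 mm by 85 mm) begins 54 mm behind the grasp point. The pads swing forward as they close: fully open they stand 13 mm farther back than shut.
Start: joints at [63.948, 15.12, 91.902, -0, 72.978, -2.114], TCP at [0.274, 0.617, 0.231] pointing down, gripper open.
Joint ranges: [-150.88, 150.88], [-54.13, 125.18], [17.81, 147.31], [-75.09, 255.09], [0, 152.58], [-146.25, 146.25]. Speed limits (degrees/s): [147.25, 147.25, 180, 180, 180, 180].

### API

Orientations are given as [roll, pitch, yaw] about the fixed x, y, z axes, in that order (R = Rz(yaw) Ry(pitch) Rx(roll)).
In Python, from station import move_pose, servo_line, move_joints, release, close_gripper, wait, solve_ik, read_camera, PlanningError, job_done, current_time, current_joint_positions, current_qvel, current_joint_efforts, current_eef_pos, current_tool_rot, current_ft_force, current_moment, current_gripper_width gives the robot as it stands. The module is installed in compiled form; this text tells all that it offers. Calls block until the motion is done:
- move_pose(position, orientation): joint-space move of the TCP to a pose.
- servo_line(position, max_speed=0.15, rotation=None, f_stop=None): straight line of the TCP; rotation=None keeps the orientation; max_speed is the mean speed in m/s. With f_stop (N) it stops when the force on the tool has changed by that much, and returns True; else False.
- move_joints(angles): joint-space move.
- release() and close_gripper(): open the fingers fully, or close them until they stop; the grip force is fixed at half the most.
- wait(seconds).
- solve_ik(position, orientation): joint angles nearest the present ones, or None.
- read_camera(name): name is "side" or "top" or "wrist"; returns a dict with "color" (384x512x3 uint8, red, green, blue), "K" (3x3 intrinsics, pixels), "world_from_camera" (4x4, takes a point from camera to world coordinates). Camera axes: x right, y up, looking along -z (the intrinsics and any distortion apply to the point x, -y, -z); pixel columns grow to the right and rows downward; lengths in m; the calibration is good to about 2 mm. The wrist camera is an equidistant fisheye: a pixel r from the principal point sees the ray r / f radians off the axis. A picture is of the moment at which its call begins. There is no depth.
A pose or a line that the arm cannot do raises PlanningError and nothing moves.
- job_done(): hands the job in, once; it reports no verdict.
Readings, each from a call of its own:
- current_time(): time.
- current_joint_positions(): joint angles.
- current_qvel(): joint speeds.
- current_joint_efforts(): joint torques, N m.
- current_eef_pos(): TCP position.
- current_tool_rot(): TCP orientation.
- current_ft_force(): force on the tool from outside, world axes, zero at the start.
- current_moment(): the same for the moment, N m.
- current_gripper_width(): opening from 0.0 (shut) to 1.0 (fully open).
Only numpy, scipy, OpenCV 4.12 (cv2) and the standard library are available. Lean on these libraries where they do the work, as an engineer would, in place of code of your own. Each camera call takes 0.05 s, during which the arm holds its last target.

### The job

One of the two shoe-cream bottles on the shelf already has its cap and the other has been left open: pick up the loose white cap and press it straight down onto the stud of the open bottle until it clicks. Do not stop at the click: keep pressing the cap firmly, with about a kilo's worth or more, down against its rubber seal for a good second, and finish still holding the cap with the fingers and pushing it down just as firmly. Leave the capped bottle and everything else on the shelf as they are.

Things in the scene. Friction and masses are not known exactly. Their poses are not given: they have to be found in the camera images.
- loose_cap: the loose ivory-white ribbed plastic snap cap, 38 mm across and 40 mm high, standing on the shelf with its opening down and clear of the bottles; origin at the centre of its open underside, z up along its axis. Its mouth is a lip 22 mm across inside and 3 mm high, the bore above is 28 mm across and ends at a 4 mm top. 30 g nominal, light
- fitted_cap: identical cap already snapped onto one of the two bottles (underside 74 mm above the shelf, top 114 mm), same origin and axes; which bottle it is on varies; leave it there
- black_bottle: black shoe-cream bottle, upright, held in a 70 x 70 x 18 mm wooden block fixed to the shelf; origin under the block's centre on the shelf, z up along the bottle axis, yaw of no importance. 48 mm across up to 50 mm, then a neck 31 mm across, rubber seal top at 74 mm, stud above. It is the open one if fitted_cap is not on it; which one varies
- brown_bottle: brown shoe-cream bottle, upright, held in a 70 x 70 x 18 mm wooden block fixed to the shelf; origin under the block's centre on the shelf, z up along the bottle axis, yaw of no importance. 48 mm across up to 50 mm, then a neck 31 mm across, rubber seal top at 74 mm, stud above. It is the open one if fitted_cap is not on it; which one varies
- black_stud (a point): tip of the black bottle's steel stud, 102 mm up: cone 8 to 17 mm across down to 91 mm, then straight. Four sprung balls (82 mm up, 27 mm over them) make the snap: the cap's underside meets them 87 mm up, push peaks at 6 to 10 N near 84 mm, falls below zero (the balls pull the cap down) and rises again on the seal; home = underside at 74 mm
- brown_stud (a point): tip of the brown bottle's steel stud, 102 mm up: cone 8 to 17 mm across down to 91 mm, then straight. Four sprung balls (82 mm up, 27 mm over them) make the snap: the cap's underside meets them 87 mm up, push peaks at 6 to 10 N near 84 mm, falls below zero (the balls pull the cap down) and rises again on the seal; home = underside at 74 mm
- black_bottle_seal: black rubber sealing washer on the neck of the black bottle, 36 mm across; origin at the centre of its top face, 74 mm above the shelf when free. It gives when pressed, about 4.5 N per mm, with a hard stop after 5 mm
- brown_bottle_seal: black rubber sealing washer on the neck of the brown bottle, 36 mm across; origin at the centre of its top face, 74 mm above the shelf when free. It gives when pressed, about 4.5 N per mm, with a hard stop after 5 mm
- evil_eye: green glass evil-eye disc lying flat, 72 mm across, 8 mm thick; origin under its centre; bystander at the far side
- prayer_beads: olive-wood prayer bead loop coiled flat (it moves as one piece), about 90 mm across, 9 mm high, with a 28 mm end piece; origin under its centre; bystander at the far side
- key_dish: white ceramic dish, 120 mm across, 28 mm high; origin under its centre; bystander at the left
- shoehorn: steel shoehorn lying flat, about 200 x 36 x 5 mm, long way along its x; origin under its middle; bystander at the far right
- shoe_brush: wooden shoe brush, 150 x 50 x 40 mm, bristles down; origin under its centre; bystander at the far left
- polish_tin: red round tin, 72 mm across, 24 mm high; origin under its centre; bystander at the right
- acrylic_box: clear acrylic box fixed to the shelf, 110 x 150 x 60 mm, its hinged clear lid standing slightly open (up to about 160 mm high); origin under its centre; bystander at the near right
- acrylic_lid (a joint): opening angle of the acrylic box's lid, rad, 0 shut; starts 0.2 to 0.5
There are look-alikes about, which are no part of the job. Leave any pink look-alike of the fitted_cap alone. Leave any brown look-alike of the loose_cap alone.

How it is judged (in metres and radians):
On the way, in this order (a step that is already met when the one before it is completed fails the run):
1. the loose cap is lifted clear of the shelf (height (world z) of loose_cap above 0.03 m), for 0.1 s.
2. the loose cap is home on the open bottle and is kept pressed against the seal (((horizontal distance between loose_cap and black_bottle below 0.004 m and z of loose_cap in the frame of black_bottle below 0.0755 m and angle between loose_cap's own z axis and vertical below 0.12 rad and contact force between loose_cap and black_bottle_seal above 5 N and contact force between the fingers and loose_cap above 1 N) or (horizontal distance between loose_cap and brown_bottle below 0.004 m and z of loose_cap in the frame of brown_bottle below 0.0755 m and angle between loose_cap's own z axis and vertical below 0.12 rad and contact force between loose_cap and brown_bottle_seal above 5 N and contact force between the fingers and loose_cap above 1 N))), for 0.8 s.
At the end, for the whole second after the job is handed in: The loose cap is past the click on the open bottle (within 4 mm of centre, tilt under 0.12 rad, underside at most 75.5 mm up), touched by the fingers and pushed on the seal with over 5 N through the last second; the fitted cap is still home on its bottle (((horizontal distance between loose_cap and black_bottle below 0.004 m and z of loose_cap in the frame of black_bottle below 0.0755 m and angle between loose_cap's own z axis and vertical below 0.12 rad and contact force between loose_cap and black_bottle_seal above 5 N and contact force between the fingers and loose_cap above 1 N) or (horizontal distance between loose_cap and brown_bottle below 0.004 m and z of loose_cap in the frame of brown_bottle below 0.0755 m and angle between loose_cap's own z axis and vertical below 0.12 rad and contact force between loose_cap and brown_bottle_seal above 5 N and contact force between the fingers and loose_cap above 1 N)) and ((horizontal distance between fitted_cap and black_bottle below 0.005 m and z of fitted_cap in the frame of black_bottle below 0.0765 m) or (horizontal distance between fitted_cap and brown_bottle below 0.005 m and z of fitted_cap in the frame of brown_bottle below 0.0765 m))); the arm keeps its last pose, push and grip.
It fails at once if the cap that was already fitted is moved by more than 8 mm (distance of fitted_cap from where it was at the start of the episode above 0.008 m).
It fails at once if the loose cap is pushed against the fitted one (contact force between loose_cap and fitted_cap above 2 N).
It fails at once if another thing on the shelf is moved by more than 15 mm (distance of any of evil_eye, prayer_beads, key_dish, shoehorn, shoe_brush, polish_tin from where it was at the start of the episode above 0.015 m).
It fails at once if the acrylic box's lid is shut or thrown open (value of joint acrylic_lid below 0.08 rad or value of joint acrylic_lid above 0.7 rad).
It also fails if it takes over 48 s, if anything falls off the work surface, if the arm or the gripper's body presses on something with over 40 N, if the wrist force passes 120 N, or if a joint passes its speed limit or range.

## Working session

There is one attempt and no reset: what is moved stays moved. The work goes in short steps, each a Python script; the robot and the scene stay as the last script left them, time stands still between calls to the robot, and variables do not carry over. Pictures are saved under pics/ and viewed, and the job is handed in when it is done.

```bash
mkdir -p pics; ls; python3 - <<'E'
from station import *
import cv2
for n in ["side","top","wrist"]:
    c=read_camera(n); cv2.imwrite(f"pics/{n}0.png",c["color"][:,:,::-1]); print(n,c["K"].tolist(),c["world_from_camera"].round(4).tolist(),[k for k in c])
print(current_time(),current_eef_pos(),current_tool_rot(),current_gripper_width(),current_ft_force())
E
```

```text
pics
side [[412.5252002651037, 0.0, 256.7115123650266], [0.0, 412.5252002651037, 192.7590981770505], [0.0, 0.0, 1.0]] [[-0.9989, 0.0438, -0.0172, 0.526], [-0.0439, -0.7339, 0.6778, 0.6599], [0.0171, 0.6778, 0.735, 0.7945], [0.0, 0.0, 0.0, 1.0]] ['color', 'K', 'world_from_camera']
top [[428.63298638399937, 0.0, 261.00866647516693], [0.0, 428.63298638399937, 188.0140602399193], [0.0, 0.0, 1.0]] [[-0.0044, 0.9921, -0.125, 0.4091], [-0.9995, -0.0081, -0.0291, -0.0276], [-0.0299, 0.1248, 0.9917, 1.2174], [0.0, 0.0, 0.0, 1.0]] ['color', 'K', 'world_from_camera']
wrist [[297.3186396354542, 0.0, 250.878894976102], [0.0, 297.3186396354542, 188.16387015433818], [0.0, 0.0, 1.0]] [[0.404, -0.8734, -0.2719, 0.2039], [0.9147, 0.3854, 0.1213, 0.6475], [-0.0012, -0.2978, 0.9546, 0.3729], [0.0, 0.0, 0.0, 1.0]] ['color', 'K', 'world_from_camera']
0.15 [0.27362145 0.61644159 0.23024893] [-1.79900694e+02 -4.80023395e-03  1.56062532e+02] 1.000559760444436 [-0.01374343  0.27101607 -0.45885111]
```

View pics/side0.png

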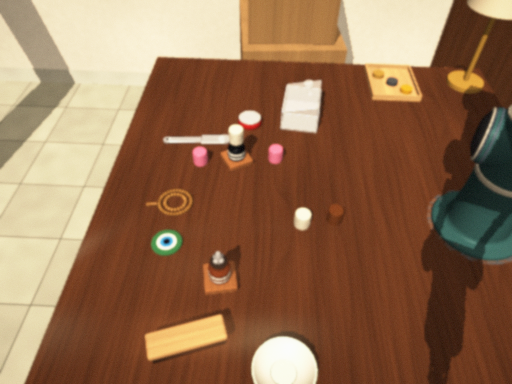

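View pics/top0.png

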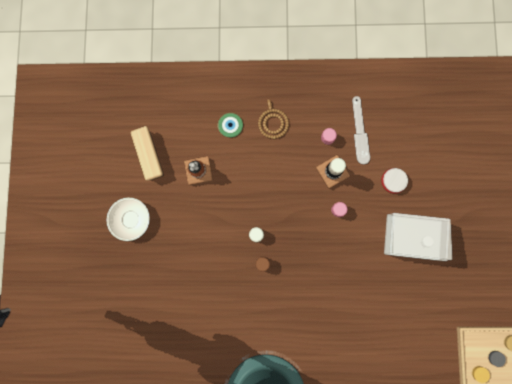

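View pics/wrist0.png

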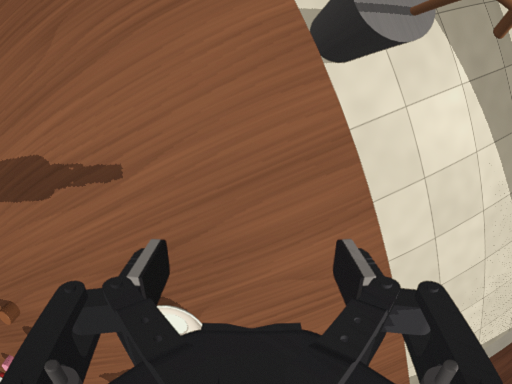

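Side view: the loose white cap is at about (302,218) with a brown look-alike at (336,213). The open bottle is the brown one, with its stud at about (218,258). The white cap on the black bottle is at (236,132). Top view: the loose cap is at (256,235), the brown look-alike at (262,264), and the open bottle's stud at about (195,167) with its block around (198,171).

```bash
cat > h.py <<'E'
import numpy as np, cv2
from station import *
def ray(c,u,v,fish=False):
    K=c["K"];x=(u-K[0,2])/K[0,0];y=(v-K[1,2])/K[1,1]
    if fish:
        r=np.hypot(x,y);s=np.sin(r)/r if r>1e-9 else 1; d=np.array([x*s,-y*s,-np.cos(r)])
    else: d=np.array([x,-y,-1.])
    T=c["world_from_camera"];d=T[:3,:3]@d
    return T[:3,3],d/np.linalg.norm(d)
def onz(c,u,v,z,fish=False):
    o,d=ray(c,u,v,fish);return o+d*(z-o[2])/d[2]
def tri(rs):
    A=np.zeros((3,3));b=np.zeros(3)
    for o,d in rs:
        P=np.eye(3)-np.outer(d,d);A+=P;b+=P@o
    p=np.linalg.solve(A,b);return p,[np.linalg.norm((np.eye(3)-np.outer(d,d))@(p-o)) for o,d in rs]
def comps(m,minA=15):
    n,l,s,c=cv2.connectedComponentsWithStats(m.astype(np.uint8));return [(s[i].tolist(),c[i].round(2).tolist()) for i in range(1,n) if s[i,4]>=minA],l
E
python3 - <<'E'
from h import *
for n,box,box2 in [("top",(236,215,40,40),(170,145,55,50)),("side",(282,198,40,40),(190,235,60,70))]:
    c=read_camera(n);im=c["color"];
    big=[cv2.resize(im[b[1]:b[1]+b[3],b[0]:b[0]+b[2]],None,fx=8,fy=8,interpolation=cv2.INTER_CUBIC)[:,:,::-1] for b in (box,box2)]
    H=max(b.shape[0] for b in big);big=[cv2.copyMakeBorder(b,0,H-b.shape[0],0,0,0) for b in big]
    cv2.imwrite(f"pics/crop_{n}.png",np.hstack(big))
    hsv=cv2.cvtColor(im,cv2.COLOR_RGB2HSV)
    w=(hsv[...,1]<70)&(hsv[...,2]>150); m=np.zeros_like(w);m[box[1]:box[1]+box[3],box[0]:box[0]+box[2]]=1
    print(n,"white",comps(w&m)[0])
    hv=hsv[box2[1]:box2[1]+box2[3],box2[0]:box2[0]+box2[2]]
    o=(hsv[...,2]>110)&(hsv[...,1]>110);m[:]=0;m[box2[1]:box2[1]+box2[3],box2[0]:box2[0]+box2[2]]=1
    cs=comps(o&m)[0];print(n,"block",cs)
    pts=np.argwhere(o&m)[:,::-1].astype(np.float32);r=cv2.minAreaRect(pts);print(r,[onz(c,*p,0.018).round(4).tolist() for p in cv2.boxPoints(r)])
E
```

```text
top white [([249, 227, 15, 15, 172], [255.72, 234.14])]
top block [([170, 145, 55, 50, 2144], [195.62, 168.47])]
((197.0, 169.5), (49.0, 54.0), 90.0) [[0.6871, 0.269, 0.018], [0.6853, 0.1132, 0.018], [0.5441, 0.1123, 0.018], [0.5453, 0.2658, 0.018]]
side white [([296, 208, 15, 20, 218], [302.37, 216.45])]
side block [([190, 235, 60, 70, 3506], [218.2, 270.61])]
((219.5, 269.5), (69.0, 59.0), 90.0) [[0.6936, 0.0869, 0.018], [0.5563, 0.0791, 0.018], [0.5464, 0.2546, 0.018], [0.6668, 0.261, 0.018]]
```

```bash
python3 -c "
import cv2,numpy as np
a=cv2.imread('pics/crop_top.png');b=cv2.imread('pics/crop_side.png');print(a.shape,b.shape)
W=max(a.shape[1],b.shape[1]);o=np.vstack([cv2.copyMakeBorder(x,0,0,0,W-x.shape[1],0) for x in (a,b)]);s=min(800/o.shape[1],600/o.shape[0]);cv2.imwrite('pics/crops.png',cv2.resize(o,None,fx=s,fy=s));print(s)"
```

```text
(400, 760, 3) (560, 800, 3)
0.625
```

View pics/crops.png

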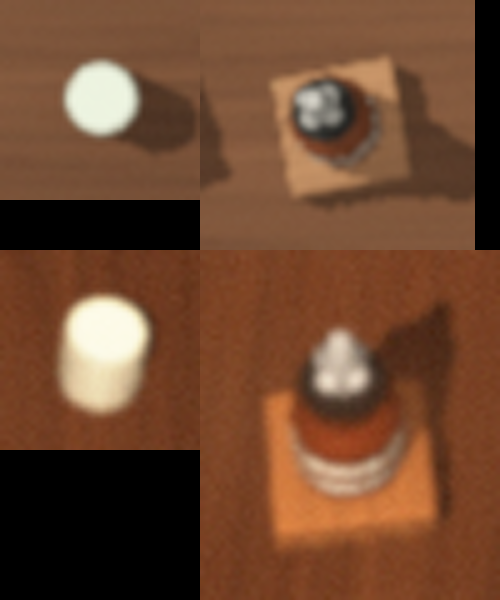

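```bash
python3 - <<'E'
from h import *
t=read_camera("top");s=read_camera("side")
print("cap top-view z=.038",onz(t,255.72,234.14,.04))
print("cap side body mid z=.02",onz(s,302.37,216.45,.022))
# corners
tc=[(184.2,161),(207.6,156.2),(212.2,180.2),(188.4,184.2)]
P=np.array([onz(t,u,v,.018) for u,v in tc]);print(P.round(4),P.mean(0),[np.linalg.norm(P[i]-P[i-1]).round(4) for i in range(4)])
print("tip tri",tri([ray(s,218,251),ray(t,193.7,166.5)]))
def proj(c,p):
    T=c["world_from_camera"];q=T[:3,:3].T@(np.array(p)-T[:3,3]);return c["K"][0,0]*q[0]/-q[2]+c["K"][0,2],c["K"][1,2]+c["K"][1,1]*q[1]/q[2]
m=P.mean(0)
for z in (.074,.102): print(z,proj(t,[m[0],m[1],z]),proj(s,[m[0],m[1],z]))
# fitted cap and black block in top; lookalike
for nm,px in [("fitted",(338,166))]: print(nm,onz(t,*px,.114))
print("brown la",onz(t,262.5,264.5,.04),"pink",onz(t,340,209,.04),onz(t,329,136,.04))
E
```

```text
cap top-view z=.038 [0.4305177  0.02200182 0.04      ]
cap side body mid z=.02 [0.43008578 0.01893256 0.022     ]
[[0.6399 0.227  0.018 ]
 [0.6532 0.16   0.018 ]
 [0.5837 0.1461 0.018 ]
 [0.5729 0.2138 0.018 ]] [0.6124259  0.18673629 0.018     ] [np.float64(0.0683), np.float64(0.0683), np.float64(0.0708), np.float64(0.0686)]
tip tri (array([0.61134027, 0.18402824, 0.09927842]), [np.float64(0.002158235778015354), np.float64(0.0021582357780151455)])
0.074 (np.float64(194.47582141332532), np.float64(166.9453929014869)) (np.float64(218.99866890639692), np.float64(259.29023559550075))
0.102 (np.float64(192.53655985638198), np.float64(165.11456092287705)) (np.float64(218.3020100442635), np.float64(251.51786866110996))
fitted [ 0.60418997 -0.19558741  0.114     ]
brown la [0.34865032 0.00385339 0.04      ] pink [ 0.49782634 -0.20911304  0.04      ] [ 0.70268843 -0.18405983  0.04      ]
```

Measured values are consistent: the block sides come out at 68–71 mm and the triangulated stud tip is about 99 mm up. The brown bottle is at about (0.612, 0.186) and the loose cap at about (0.4305, 0.021). Next I hover over both for a wrist look.

```bash
python3 - <<'E'
from h import *
for n,p in [("stud",(0.612,0.186,0.26)),("cap",(0.4305,0.021,0.18))]:
    move_pose(p,[180,0,180]); wait(0.3)
    c=read_camera("wrist");cv2.imwrite(f"pics/w_{n}.png",c["color"][:,:,::-1])
    np.savez(f"w_{n}.npz",**c)
    print(n,current_time(),current_eef_pos(),current_tool_rot(),current_ft_force(),c["world_from_camera"].round(4).tolist(),np.round(current_joint_positions(),1))
E
```

```text
stud 2.675 [0.6118588  0.18648028 0.25997179] [ 1.79998882e+02 -1.54613905e-03 -1.79958215e+02] [-0.3836144   0.26133532 -0.06984376] [[-0.0027, -0.9545, -0.2981, 0.5355], [1.0, -0.0024, -0.0015, 0.1866], [0.0008, -0.2981, 0.9545, 0.4028], [0.0, 0.0, 0.0, 1.0]] [ 14.7  10.4  94.6   0.   75.  -75.3]
cap 4.0333 [0.43110914 0.02134653 0.1801909 ] [-1.79999302e+02  1.03814684e-02 -1.79956964e+02] [ 0.8192746  -0.91023207 -0.54037001] [[-0.0027, -0.9543, -0.2987, 0.355], [1.0, -0.0023, -0.0016, 0.0214], [0.0008, -0.2987, 0.9543, 0.3231], [0.0, 0.0, 0.0, 1.0]] [ -0.5  -9.8 123.5  -0.   66.3 -90.5]
```

View pics/w_stud.png

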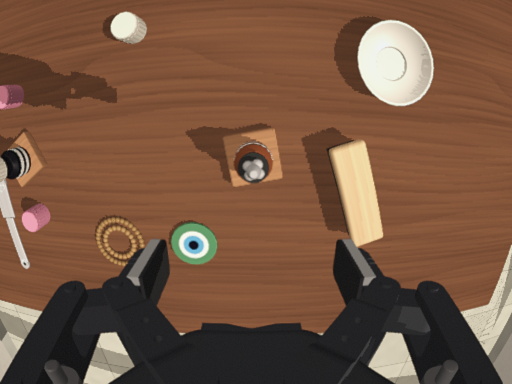

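View pics/w_cap.png

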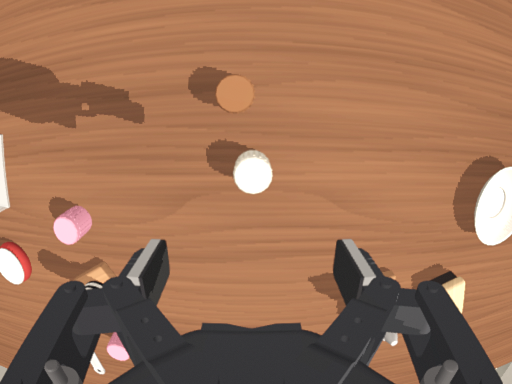

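Wrist views: the open stud sits at about (254,165), with the block around (253,158). The loose cap's top is at about (252,175), and the brown look-alike is 80 mm away at (235,93), outside the finger sweep.

```bash
python3 - <<'E'
from h import *
W={n:dict(np.load(f"w_{n}.npz")) for n in("stud","cap")}
c=W["cap"];im=c["color"];hsv=cv2.cvtColor(im,cv2.COLOR_RGB2HSV)
a=im[145:200,225:280];b=W["stud"]["color"][120:195,215:290]
o=np.hstack([cv2.resize(x,(400,400),interpolation=cv2.INTER_CUBIC) for x in(a,b)]);cv2.imwrite("pics/wcrop.png",o[:,:,::-1])
m=(hsv[...,1]<80)&(hsv[...,2]>130);k=np.zeros_like(m);k[145:200,225:280]=1
cs,l=comps(m&k);print(cs)
ct=max(cv2.findContours((m&k).astype(np.uint8),0,cv2.CHAIN_APPROX_NONE)[0],key=len)
print(cv2.fitEllipse(ct))
for v in (255,):
  e=cv2.minEnclosingCircle(ct);print(e)
bt=[onz(c,*p,.04,True)[:2] for p in ct[:,0]];bt=np.array(bt);print("bounds at z.04",bt.min(0),bt.max(0))
s=W["stud"];h=cv2.cvtColor(s["color"],cv2.COLOR_RGB2HSV)
m=(h[...,1]<60)&(h[...,2]>100);k[:]=0;k[145:195,230:280]=1;print("stud white",comps(m&k)[0])
m=(h[...,2]<75);print("dark",comps(m&k)[0])
E
```

```text
[([233, 150, 40, 44, 1368], [252.37, 171.87])]
((252.37063598632812, 171.86448669433594), (38.3517951965332, 43.5265998840332), 174.77740478515625)
((252.5, 171.5), 21.96598243713379)
bounds at z.04 [0.40502783 0.00420636] [0.44869966 0.04269528]
stud white [([243, 159, 22, 22, 366], [253.42, 169.57])]
dark [([237, 152, 32, 28, 309], [251.26, 162.59]), ([249, 179, 13, 4, 21], [255.1, 180.48])]
```

View pics/wcrop.png

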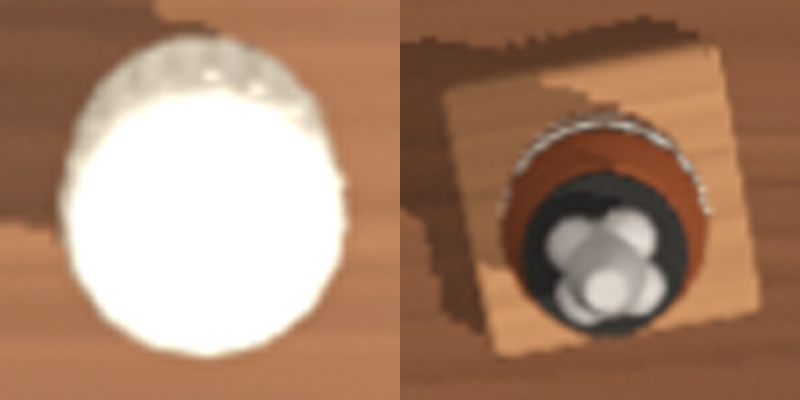

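```bash
python3 - <<'E'
from h import *
s=dict(np.load("w_stud.npz"));c=dict(np.load("w_cap.npz"))
im=c["color"];m=(im.min(2)>235);k=np.zeros_like(m);k[145:200,225:280]=1
ct=max(cv2.findContours((m&k).astype(np.uint8),0,cv2.CHAIN_APPROX_NONE)[0],key=len)
e=cv2.fitEllipse(ct);P=np.array([onz(c,*p,.04,True)[:2] for p in ct[:,0]]);print(e,"disc",onz(c,*e[0],.04,True),(P.min(0)+P.max(0))/2,P.max(0)-P.min(0))
f=lambda x,y:(215+(x-400)/5.333-.5+.1,120+y/5.333-.4)
print("tip",onz(s,*f(605,290),.102,True),"balls",onz(s,*f(605,265),.083,True),"seal",onz(s,*f(605,253),.074,True))
B=np.array([onz(s,*f(*p),.018,True) for p in[(442,92),(718,45),(762,310),(497,357)]]);print("block",B.mean(0),np.linalg.norm(B-np.roll(B,1,0),axis=1))
E
```

```text
((252.87384033203125, 175.02880859375), (34.128570556640625, 35.768959045410156), 76.62696075439453) disc [0.43005104 0.02380012 0.04      ] [0.4302845  0.02392517] [0.03471938 0.03555898]
tip [0.61389678 0.18928401 0.102     ] balls [0.61348613 0.18942988 0.083     ] seal [0.61304956 0.18949799 0.074     ]
block [0.61351401 0.18990823 0.018     ] [0.06885224 0.06819523 0.0679451  0.06820743]
```

Wrist and top views agree on the cap-to-stud vector within about 1.5 mm: (0.1833, 0.1655) against (0.1819, 0.1647). I'll grasp now, lift a little and measure the held cap relative to the stud.

```bash
python3 - <<'E'
from h import *
x,y=.4303,.0225
servo_line([x,y,.08],.15); wait(.1)
print(servo_line([x,y,.006],.08,f_stop=8)); print(current_eef_pos(),current_ft_force())
close_gripper(); wait(.2)
print("w",current_gripper_width(),current_eef_pos(),current_ft_force())
for n in("top","side","wrist"):
    c=read_camera(n);np.savez(f"g_{n}.npz",**c)
servo_line([x,y,.12],.15); wait(.4)
print("w",current_gripper_width(),current_eef_pos(),current_ft_force(),current_time())
c=read_camera("wrist");cv2.imwrite("pics/lift_w.png",c["color"][:,:,::-1])
c=read_camera("side");cv2.imwrite("pics/lift_s.png",c["color"][:,:,::-1])
E
```

```text
False
[0.43088626 0.02250709 0.00643178] [ 0.04752746 -0.04834245 -0.21955451]
w 0.43744302289080594 [0.43096773 0.0224785  0.00665606] [-0.99754252  0.46547847  5.75961644]
w 0.43590109091718515 [0.43004816 0.02249991 0.11955678] [-1.18135404  1.05987548 -0.49585116] 8.1917
```

View pics/lift_w.png

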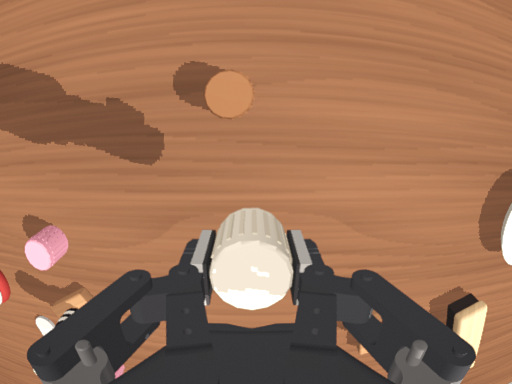

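View pics/lift_s.png

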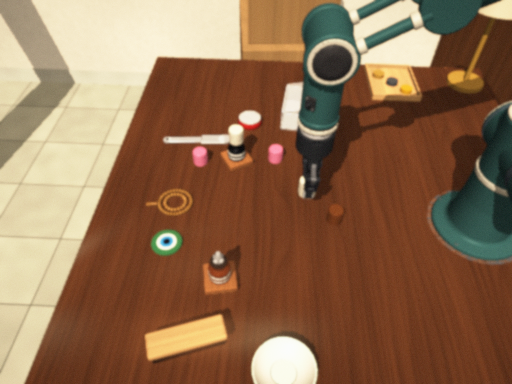

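The lift is clean. The cap is upright between the pads at about (251,258) in the wrist view, and the grip width is about 37 mm. Now the held cap's offset in the wrist view.

```bash
python3 - <<'E'
from h import *
c=read_camera("wrist");im=c["color"];np.savez("l_wrist.npz",**c);p0=current_eef_pos()
hsv=cv2.cvtColor(im,cv2.COLOR_RGB2HSV)
m=(hsv[...,1]<70)&(hsv[...,2]>165);k=np.zeros_like(m);k[195:325,205:300]=1
cs,l=comps(m&k,100);print(cs)
M=(m&k).astype(np.uint8)*255
ct=max(cv2.findContours(M,0,cv2.CHAIN_APPROX_NONE)[0],key=len)[:,0]
zt=p0[2]-.0065+.04
P=np.array([onz(c,*p,zt,True)[:2] for p in ct])
# front edge (largest rows) belongs to top rim
front=ct[:,1]>270; A=P[front]; M2=np.c_[2*A,np.ones(len(A))];s=np.linalg.lstsq(M2,(A**2).sum(1),rcond=None)[0];print("circle",s[:2],np.sqrt(s[2]+s[0]**2+s[1]**2),p0)
far=P[:,0].max();print("front edge x",far,"-> centre x",far-.019)
# bottom rim rear edge: row min at z of underside
zb=p0[2]-.0065;b=ct[ct[:,1].argmin()];q=onz(c,*b,zb,True);print("rear bottom",b,q,"-> centre x",q[0]+.019)
v=im[190:320,190:315].copy();cv2.imwrite("pics/heldcrop.png",cv2.resize(v,None,fx=4,fy=4)[:,:,::-1])
E
```

```text
[([210, 208, 83, 102, 6747], [250.9, 259.99]), ([292, 230, 8, 29, 123], [296.69, 239.28])]
circle [0.42942535 0.02279463] 0.018045281741782212 [0.43026772 0.02249606 0.1198886 ]
front edge x 0.44764218422709295 -> centre x 0.42864218422709294
rear bottom [243 208] [0.41169867 0.01853926 0.1133886 ] -> centre x 0.4306986673066978
```

View pics/heldcrop.png

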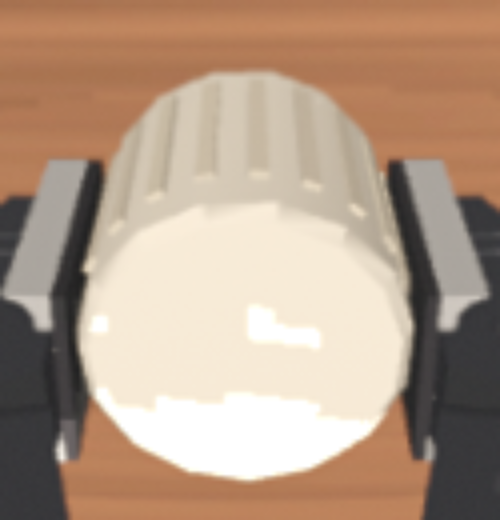

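```bash
python3 - <<'E'
from h import *
servo_line([.430,.0225,.19],.2)
servo_line([.613,.188,.19],.2)
servo_line([.613,.188,.15],.15); wait(.4)
print(current_eef_pos(),current_tool_rot(),current_ft_force(),current_time(),current_gripper_width())
for n,b in(("wrist",(200,100,110,220)),("side",(175,180,90,120)),("top",(150,120,100,100))):
    c=read_camera(n);np.savez(f"h_{n}.npz",**c);v=c["color"]; cv2.imwrite(f"pics/h_{n}.png",v[:,:,::-1])
    v=v[b[1]:b[1]+b[3],b[0]:b[0]+b[2]];f=600/b[3];v=cv2.resize(v,None,fx=f,fy=f,interpolation=cv2.INTER_CUBIC);cv2.imwrite(f"pics/h_{n}c.png",v[:,:,::-1]);print(n,f)
E
```

```text
[0.61345126 0.18815059 0.15081321] [ 1.79979558e+02  7.09276996e-02 -1.79997866e+02] [-0.206186    0.29838027 -0.54075829] 11.0417 0.4348371017837384
wrist 2.727272727272727
side 5.0
top 6.0
```

View pics/h_wristc.png

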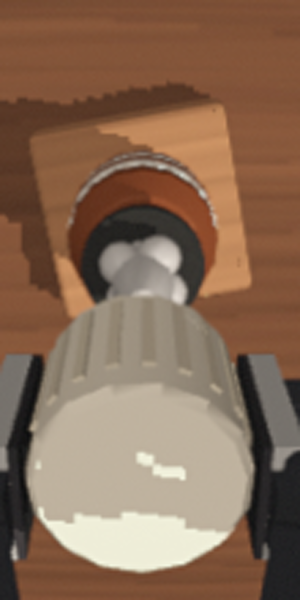

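View pics/h_sidec.png

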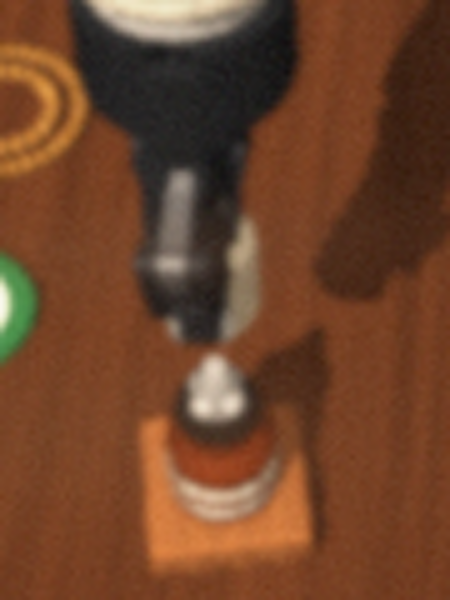

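View pics/h_topc.png

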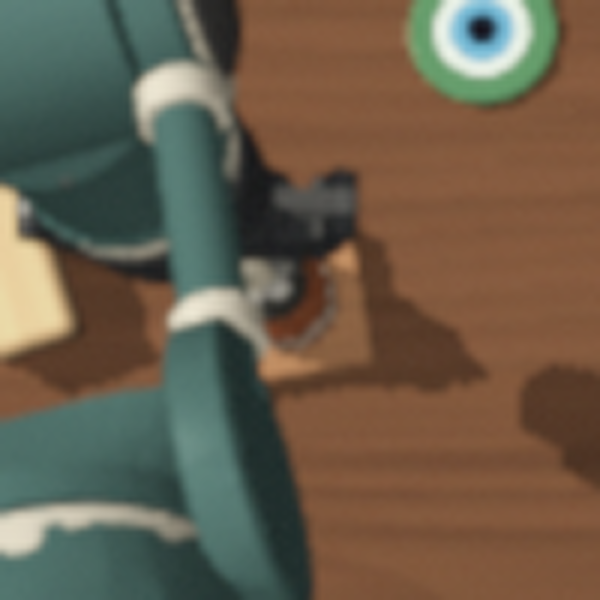

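```bash
python3 - <<'E'
from h import *
c=dict(np.load("h_wrist.npz"));s=dict(np.load("h_side.npz"));tcp=np.array([.61345,.18815,.1508])
g=lambda x,y:(200+x/2.7273-.4,100+y/2.7273-.4)
print("cap wrist top",onz(c,*g(140,480),tcp[2]+.0335,True), "L/R",onz(c,*g(27,470),tcp[2]+.0335,True),onz(c,*g(252,470),tcp[2]+.0335,True))
print("seal L/R z.074",onz(c,*g(81,262),.074,True),onz(c,*g(206,262),.074,True))
print("balls L/R z.082",onz(c,*g(103,270),.082,True),onz(c,*g(187,270),.082,True))
print("body L/R z.05",onz(c,*g(70,225),.05,True),onz(c,*g(217,225),.05,True))
print("seal rear z.074 x-18mm",onz(c,*g(145,205),.074,True))
B=np.array([onz(c,*g(*p),.018,True) for p in[(30,135),(222,102),(250,287),(72,316)]]);print(B.round(4),B.mean(0),np.linalg.norm(B-np.roll(B,1,0),axis=1))
k=lambda x,y:(175+x/5-.4,180+y/5-.4)
def ony(c,u,v,y): o,d=ray(c,u,v);return o+d*(y-o[1])/d[1]
print("side: cap R/L x",ony(s,*k(262,290),.188),ony(s,*k(165,325),.188))
print("side stud tip",ony(s,*k(214,355),.188),"seal L/R",onz(s,*k(174,405),.074),onz(s,*k(260,405),.074))
print("side body L/R z.05",onz(s,*k(168,440),.05),onz(s,*k(277,440),.05))
E
```

```text
cap wrist top [0.61133976 0.1884254  0.1843    ] L/R [0.6096896  0.17026911 0.1843    ] [0.60964344 0.20641944 0.1843    ]
seal L/R z.074 [0.61196834 0.17165838 0.074     ] [0.61191657 0.20748566 0.074     ]
balls L/R z.082 [0.61155797 0.17831412 0.082     ] [0.61152645 0.20156501 0.082     ]
body L/R z.05 [0.60792651 0.16663907 0.05      ] [0.60785076 0.21274377 0.05      ]
seal rear z.074 x-18mm [0.59507508 0.18993    0.074     ]
[[0.5848 0.1505 0.018 ]
 [0.5733 0.2166 0.018 ]
 [0.6407 0.2289 0.018 ]
 [0.6522 0.1636 0.018 ]] [0.61273673 0.18991528 0.018     ] [0.06863026 0.06708628 0.06853074 0.06621327]
side: cap R/L x [0.59294    0.188      0.15209481] [0.63220247 0.188      0.12602176]
side stud tip [0.61384923 0.188      0.10692549] seal L/R [0.63178587 0.19100407 0.074     ] [0.59647638 0.18905495 0.074     ]
side body L/R z.05 [0.63571324 0.19278559 0.05      ] [0.59008181 0.19028492 0.05      ]
```

The wrist view puts the bottle +1.3 mm in y relative to the held cap, with seal, balls and body all agreeing. The side view puts it about +1 mm in x. I'll correct for both and descend onto the cone, watching the lateral forces.

```bash
python3 - <<'E'
from h import *
x,y=.6137,.1893
servo_line([x,y,.125],.1); wait(.3); f0=current_ft_force();print(current_eef_pos(),f0)
for z in (.108,.103,.099,.0955):
    r=servo_line([x,y,z],.03,f_stop=5); wait(.2)
    print(z,r,current_eef_pos().round(4),(current_ft_force()-f0).round(2),np.round(current_moment(),2),round(current_gripper_width(),4))
    if r: break
print(current_time())
for n,b in(("wrist",(200,100,110,220)),("side",(175,180,90,120))):
    c=read_camera(n);v=c["color"];v=v[b[1]:b[1]+b[3],b[0]:b[0]+b[2]];f=600/b[3];v=cv2.resize(v,None,fx=f,fy=f,interpolation=cv2.INTER_CUBIC);cv2.imwrite(f"pics/d_{n}c.png",v[:,:,::-1])
E
```

```text
[0.61415954 0.1894074  0.12567493] [-0.13909238  0.29526602 -0.31644746]
0.108 False [0.6139 0.1893 0.1083] [ 0.04 -1.47  0.88] [0.05 0.04 0.03] 0.4354
0.103 False [0.6138 0.1893 0.1031] [ 0.18 -1.08 -0.15] [ 0.04  0.   -0.01] 0.435
0.099 False [0.6138 0.1893 0.0991] [ 0.92 -1.21  0.54] [-0.01  0.05 -0.01] 0.4332
0.0955 False [0.6137 0.1893 0.0955] [-0.77 -0.24 -0.46] [0.01 0.04 0.01] 0.4344
14.275
```

View pics/d_wristc.png

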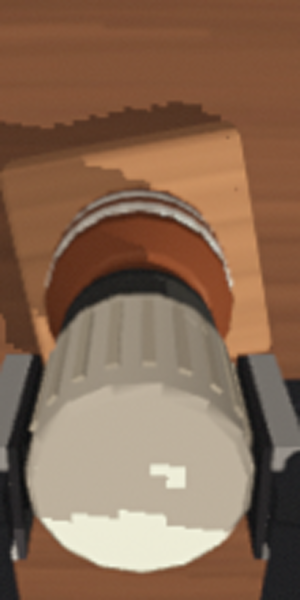

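View pics/d_sidec.png

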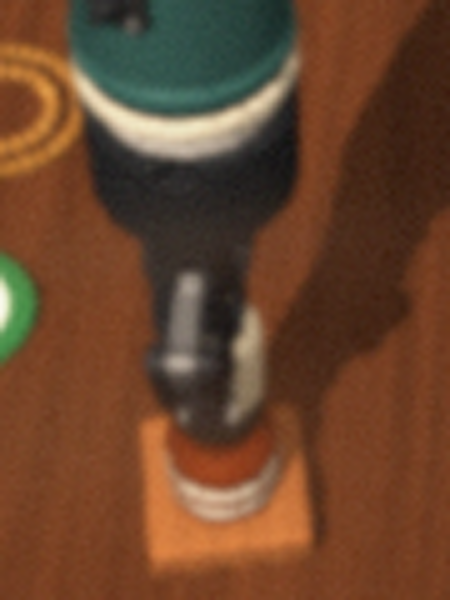

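The cap slid over the cone with no axial force and under 1.5 N laterally, and the wrist view shows it concentric with the seal around (140,280). Next I press through the click in small steps.

```bash
cat > press.py <<'E'
from h import *
def rd(): return np.mean([ (wait(.04),current_ft_force())[1] for _ in range(5)],0)
E
python3 - <<'E'
from press import *
x,y=.6137,.1893
print("bias",rd().round(2))
for z in (.0925,.090,.0875,.085,.0825,.0805,.079):
    servo_line([x,y,z],.03,f_stop=22); f=rd()
    print(z,current_eef_pos().round(4),f.round(2),np.round(current_moment(),2),round(current_gripper_width(),4))
    if f[2]>20: break
print(current_time())
E
```

```text
bias [-0.01  0.18 -0.43]
0.0925 [0.6139 0.1892 0.0927] [-0.13 -0.54  1.68] [-0.13  0.    0.  ] 0.4374
0.09 [0.614  0.1893 0.0906] [-1.19 -1.48  4.96] [-0.24  0.15  0.01] 0.4346
0.0875 [0.6136 0.1892 0.0871] [ 0.48 -0.51  0.51] [-0.17 -0.2  -0.04] 0.4336
0.085 [0.6129 0.1891 0.0835] [ 3.9  0.  -9.8] [-0.02 -0.64 -0.01] 0.4383
0.0825 [0.6133 0.1892 0.0823] [ 1.53 -0.47 -7.27] [-0.08 -0.11  0.  ] 0.4346
0.0805 [0.6141 0.1895 0.0811] [-0.22 -0.39 -0.44] [-0.08 -0.02  0.  ] 0.4401
0.079 [0.6144 0.1896 0.0798] [0.13 0.86 3.61] [0.06 0.02 0.  ] 0.4344
17.7917
```

The signature matches: a peak of at least 5 N, then a −9.8 N pull-in, then rising again on the seal. Pressing further now.

```bash
python3 - <<'E'
from press import *
x,y=.6135,.1892
for z in (.0775,.076,.0745,.073,.0715,.070):
    servo_line([x,y,z],.02,f_stop=25); f=rd()
    print(z,current_eef_pos().round(4),f.round(2),np.round(current_moment(),2),round(current_gripper_width(),4))
    if f[2]>14: break
wait(1.0);print(rd().round(2),current_eef_pos(),current_tool_rot(),current_time())
for n,b in(("wrist",(200,100,110,220)),("side",(175,180,90,120))):
    c=read_camera(n);v=c["color"];cv2.imwrite(f"pics/p_{n}.png",v[:,:,::-1]);v=v[b[1]:b[1]+b[3],b[0]:b[0]+b[2]];f=600/b[3];v=cv2.resize(v,None,fx=f,fy=f,interpolation=cv2.INTER_CUBIC);cv2.imwrite(f"pics/p_{n}c.png",v[:,:,::-1])
E
```

```text
0.0775 [0.6144 0.1896 0.0789] [-0.78  0.32  7.62] [ 0.06  0.2  -0.  ] 0.4389
0.076 [0.6145 0.1896 0.0781] [-2.48  0.12 11.04] [-0.09  0.47 -0.  ] 0.4393
0.0745 [0.6145 0.1896 0.0773] [-4.17 -0.43 14.93] [-0.11  0.68  0.02] 0.4333
[-3.99 -0.65 13.95] [0.61448733 0.18960221 0.07732545] [ 1.79957651e+02  1.23627174e-01 -1.79999316e+02] 20.375
```

View pics/p_wristc.png

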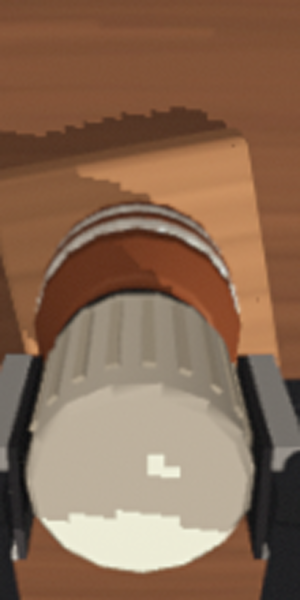

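View pics/p_side.png

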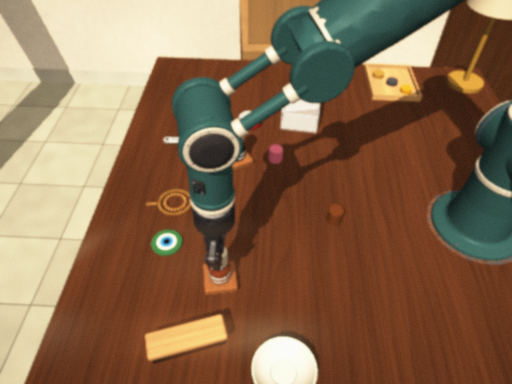

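The cap is home. By tool height less the grasp offset, the underside is at about 70.8 mm. That is 3.2 mm into the seal, or about 14.4 N at 4.5 N/mm, which matches the 14 N measured. I'll check once more and hand in.

```bash
python3 - <<'E'
from press import *
wait(.3);print(rd().round(2),current_eef_pos(),current_gripper_width(),current_time())
job_done()
E
```

```text
[-3.72 -0.55 14.64] [0.61446631 0.18958205 0.07731866] 0.43345451362723375 20.9833
the job is handed in; nothing more can be done
```

I pressed the loose white cap onto the open (brown) bottle until it clicked. I then held it down on the seal and handed in at about 21 s, still gripping and pushing. The station reported no verdict.

- **Push:** the force steps showed a rise to at least 5 N, a pull-in of −9.8 N, then a rise on the seal. The last reading was 14.6 N down, held at about 14 N for over a second.
- **Seating:** the cap's underside is about 70.8 mm up by tool height. That is 3.2 mm into the seal, or about 14.4 N by the given stiffness, so the two agree. Gripper width stayed at about 37 mm and tool tilt was about 0.1°.
- **Centring:** the camera estimates of the bottle's position disagreed by up to 3 mm in y. I used the cap-to-bottle offset measured in the hover pictures instead. The cap then passed over the stud with under 1.5 N sideways. A steady side force of about 4 N in x remains under load.
- **Not checked at the end:** I didn't measure the fitted cap or the other things again. The arm hid part of that area in the last side view, but the robot never went near them.

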